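# Put the red bench scraper away in its slot

## Robot

A 6-joint arm with a two-finger parallel gripper is mounted at the origin on the work surface. World frame = base frame: x ahead of the robot, y to its left, z up, the work surface at z = 0. Lengths are in m, angles in rad, forces in N, time in s.
With the tool pointing down it reaches from about 0.25 to 0.775 m from the base axis. Payload 4 kg.
Tool frame: the origin (TCP) lies between the finger pads; the fingertips stand 11 mm ahead of it and the grasp point (between the pads) lies 8 mm behind it (robot.tip_extent is the z of the fingertips in the tool frame, in m); z points along the fingers, y is the line along which they close (so a half turn about z gives the same grasp; the last joint's range is limited). The gripper opens to 94 mm and grips with 3 to 60 N. Pads are 16 mm wide; open, the fingers measure 119 mm over their backs; the gripper's body (75 mm by 177 mm) begins 78 mm behind the grasp point.
Start: joints at [1.027, 0.087, 1.371, -0, 1.684, -0.103], TCP at [0.235, 0.497, 0.217] pointing down, gripper open.
Joint ranges: [-3.1, 3.1], [-0.76, 2.03], [0.27, 2.55], [-1.08, 4.22], [0.17, 2.65], [-2.57, 2.57]. Speed limits (rad/s): [2.79, 2.79, 3.14, 3.14, 3.14, 3.14].

## Interface

Orientations are given as [roll, pitch, yaw] about the fixed x, y, z axes, in that order (R = Rz(yaw) Ry(pitch) Rx(roll)).
In Python, from bench import robot, imaging gives the robot as it stands.
- The arm moves only by the shell command python3 -m pendant 'ROWS'. ROWS is JSON, a list of rows, each a list of 7 numbers: the shift along the world's x, y, z in cm, then the turn, a rotation vector about the world's x, y, z in degrees, then the opening, from 0 (shut) to 1 (fully open). In form: [[dx, dy, dz, ax, ay, az, jaw], ...]. A call has 1 to 8 rows; each row shifts and turns the commanded pose from where the row before left it; what a row does not reach is not made up. A row lasts 1/10 s, in which the tool goes at most 50 mm and 8.59 degrees, less where a joint would pass 70% of its speed; a pose out of reach is approached as far as the arm can. A call is refused whole if a number of a shift passes 5 or a number of a turn 8.59, either way. A call with a gripper value outside its range is refused whole. The fingers move at their own pace and stop on an object; the grip force is fixed at half the most. Time passes only in rows, so rows that do not move let the fingers close. It gives the time, the measured TCP pose, the force, the opening and the grip force at its end, in the units of the state.
- robot.get_obs(): the state, without advancing time (a new reading comes with each control period).
- imaging.snapshot(name): name is "side" or "top"; returns the picture (400x640x3 uint8, red, green, blue); there is no depth.
- imaging.camera_params(name): a dict with "camera_matrix" (3x3 intrinsics, pixels), "k1" (the pictures are not rectified: a ray, as slopes to the right and down, at radius r is drawn at 1 + k1 r^2 times it, then the intrinsics apply), "R" (3x3) and "t" (3): a world point X has camera coordinates R X + t. Camera axes: x right, y down, z forward; pixel columns grow to the right and rows downward; lengths in m; the calibration is good to about 2 mm. A picture is of the moment at which its call begins. camera_params takes no time and is no camera call.
- robot.close_job(): hands the job in; it is judged then, once.
The state is a dict: "time": time; "joint_positions": joint angles; "qvel": joint speeds; "joint_torque": joint torques, N m; "tool_pos": TCP position; "ee_rot": TCP orientation; "wrist_force": force on the tool from outside, world axes, zero at the start; "wrist_torque": the same for the moment, N m; "width": finger opening in m; "finger_force": force on a finger pad.
Only numpy, scipy, OpenCV 4.12 (cv2) and the standard library are available. Lean on these libraries where they do the work, as an engineer would, in place of code of your own. Each camera call takes 0.05 s, during which the arm holds its last target. There are 200 camera calls.

## Task

The clean red-handled bench scraper is standing in the drip stand. Put it away in the holder with the red ends: slide its blade down into the slot until it is fully home on the bottom, without dropping it in, and let go. Leave the blue and yellow scrapers in their holders, and the shaker and the jam jar where they stand.

Things in the scene. Friction and masses are not known exactly. Their poses are not given: they have to be found in the camera images.
- scraper_red: Bench scraper, loose, 0.18 kg: steel blade 110 mm wide, 3 mm thick, under a red handle bar 116 mm long, 24 mm thick, 28 mm tall. Origin: middle of the blade's lower edge; x along blade width and bar, z up; bar centre at z = 110 mm, top at 124 mm. Both faces alike. Starts upright in the drip stand, its edge 12 mm above the table.
- holder_red: Fixed beech holder with red end plates, 140 (x) by 41 (y) by 81 mm high, on a 12 mm board. Origin: centre of its underside. Slot open at the top, 124 mm long (x), 9 mm wide (y), floor at z = 10 mm; the top 12 mm flares to 23 mm wide. Empty at the start. The three holders stand in any order, slots parallel, 90 mm apart.
- holder_blue: Fixed beech holder with blue end plates, 140 (x) by 41 (y) by 81 mm high, on a 12 mm board. Origin: centre of its underside. Slot open at the top, 124 mm long (x), 9 mm wide (y), floor at z = 10 mm; the top 12 mm flares to 23 mm wide. It holds the blue scraper.
- holder_yellow: Fixed beech holder with yellow end plates, 140 (x) by 41 (y) by 81 mm high, on a 12 mm board. Origin: centre of its underside. Slot open at the top, 124 mm long (x), 9 mm wide (y), floor at z = 10 mm; the top 12 mm flares to 23 mm wide. It holds the yellow scraper.
- scraper_blue: Bystander, loose in the blue holder: steel blade 110 mm wide, 3 mm thick, under a blue handle bar 116 mm long, 24 mm thick, 28 mm tall. Origin: middle of the blade's lower edge; x along blade width and bar, z up; bar centre at z = 110 mm, top at 124 mm. Both faces alike. 
- scraper_yellow: Bystander, loose in the yellow holder: steel blade 110 mm wide, 3 mm thick, under a yellow handle bar 116 mm long, 24 mm thick, 28 mm tall. Origin: middle of the blade's lower edge; x along blade width and bar, z up; bar centre at z = 110 mm, top at 124 mm. Both faces alike. 
- drip_stand: Fixed aluminium tray 150 mm (x) by 110 mm (y), 12 mm thick with a rim to 21 mm, with four grey posts to 62 mm high that form a 7 mm wide upright slot along x, floor at z = 12 mm. Origin: centre of its underside; z up.
- shaker: Bystander, loose: steel sugar shaker, 68 mm diameter, 124 mm high. Origin: centre of its underside.
- jam_jar: Bystander, loose: dark red jam jar with brass lid, 68 mm diameter, 96 mm high. Origin: centre of its underside.

How it is judged:
At the end, for the whole second after the job is handed in: Each scraper stands at rest in its own colour's slot, upright and in line with it within 0.15 rad, blade edge within 6 mm of the slot floor and 13 mm of its centre (xy); shaker and jam jar are upright within 0.1 rad and within 30 mm of their starts (z of scraper_red in the frame of holder_red below 0.016 m and horizontal distance between scraper_red and holder_red below 0.013 m and angle between the x axis of scraper_red and the x axis of holder_red, either way round below 0.15 rad and angle between each of scraper_red, scraper_blue, scraper_yellow's own z axis and vertical below 0.15 rad and z of scraper_blue in the frame of holder_blue below 0.016 m and horizontal distance between scraper_blue and holder_blue below 0.013 m and angle between the x axis of scraper_blue and the x axis of holder_blue, either way round below 0.15 rad and z of scraper_yellow in the frame of holder_yellow below 0.016 m and horizontal distance between scraper_yellow and holder_yellow below 0.013 m and angle between the x axis of scraper_yellow and the x axis of holder_yellow, either way round below 0.15 rad and linear speed of scraper_red below 0.02 m/s and angular speed of scraper_red below 0.1 rad/s and distance of each of shaker, jam_jar from where it was at the start of the episode below 0.03 m and angle between each of shaker, jam_jar's own z axis and vertical below 0.1 rad); the robot touches nothing.
It fails at once if the red scraper is dropped in: it moves faster than 0.6 m/s with its blade in the red holder's slot (a fall of about 18 mm) (horizontal distance between scraper_red and holder_red below 0.025 m and z of scraper_red in the frame of holder_red below 0.078 m and linear speed of scraper_red above 0.6 m/s).
It fails at once if the blue scraper is shifted by more than 30 mm (distance of scraper_blue from where it was at the start of the episode above 0.03 m).
It fails at once if the yellow scraper is shifted by more than 30 mm (distance of scraper_yellow from where it was at the start of the episode above 0.03 m).
It fails at once if the shaker is shifted by more than 30 mm (distance of shaker from where it was at the start of the episode above 0.03 m).
It fails at once if the jam jar is shifted by more than 30 mm (distance of jam_jar from where it was at the start of the episode above 0.03 m).
It also fails if it takes over 45 s, if anything falls off the work surface, if the arm or the gripper's body presses on something with over 40 N, if the wrist force passes 120 N, or if a joint passes its speed limit or range.

## Working session

There is one attempt and no reset: what is moved stays moved. The work goes in short steps, Python scripts to look and compute and a shell command to move; the robot and the scene stay as the last step left them, time stands still between calls to the robot, and variables do not carry over. Pictures are saved under pics/ and viewed, at most 10 in all, crops included, and the job is handed in when it is done.

```bash
mkdir -p pics; cat > h.py <<'E'
import numpy as np, cv2
from bench import robot, imaging
def ray(name,uv):
    p=imaging.camera_params(name);K=np.array(p["camera_matrix"]);R=np.array(p["R"]);t=np.array(p["t"])
    uv=np.atleast_2d(np.array(uv,float))
    d=(uv-[K[0,2],K[1,2]])/[K[0,0],K[1,1]]; s=d.copy()
    for _ in range(20): s=d/(1+p["k1"]*(s**2).sum(1,keepdims=True))
    return -R.T@t, np.c_[s,np.ones(len(s))]@R
def onz(name,uv,z):
    c,d=ray(name,uv); return c+d*((z-c[2])/d[:,2])[:,None]
def tri(uvt,uvs):
    A=np.zeros((3,3));b=np.zeros(3)
    for n,uv in (("top",uvt),("side",uvs)):
        c,d=ray(n,uv);d=d[0]/np.linalg.norm(d[0]);P=np.eye(3)-np.outer(d,d);A+=P;b+=P@c
    return np.linalg.solve(A,b)
def blobs(img,lo,hi,amin=40):
    h=cv2.cvtColor(img,cv2.COLOR_RGB2HSV);m=cv2.inRange(h,lo,hi)
    if lo[0]==0: m|=cv2.inRange(h,(172,lo[1],lo[2]),(180,255,255))
    cs,_=cv2.findContours(m,cv2.RETR_EXTERNAL,cv2.CHAIN_APPROX_NONE)
    return sorted([c for c in cs if cv2.contourArea(c)>amin],key=cv2.contourArea,reverse=True)
E
python3 - <<'E'
from h import *
for n in("top","side"):
    im=imaging.snapshot(n);cv2.imwrite(f"pics/{n}0.png",im[:,:,::-1]);np.save(f"{n}0.npy",im)
    p=imaging.camera_params(n);print(n,p["k1"],(-np.array(p["R"]).T@p["t"]).round(3))
    for nm,lo,hi in(("red",(0,120,60),(8,255,255)),("blue",(95,120,50),(130,255,255)),("yel",(22,130,80),(35,255,255))):
        for c in blobs(im,lo,hi):
            print(nm,cv2.contourArea(c),cv2.minAreaRect(c),cv2.boundingRect(c))
E
```

```text
top -0.11966701612075385 [0.481 0.119 1.221]
red 386.0 ((284.5706481933594, 261.4924621582031), (46.83906936645508, 9.481449127197266), 83.8844985961914) (278, 238, 14, 48)
red 46.5 ((436.2882080078125, 266.4529724121094), (16.161319732666016, 5.531727313995361), 12.528807640075684) (429, 262, 16, 8)
blue 368.5 ((481.44354248046875, 246.90341186523438), (48.162532806396484, 17.8870792388916), 88.75463104248047) (472, 223, 19, 49)
blue 47.5 ((466.75, 274.25), (19.21938133239746, 4.510671138763428), 11.309932708740234) (457, 272, 20, 6)
yel 449.5 ((410.51922607421875, 229.4038543701172), (16.473756790161133, 49.22515106201172), 11.309932708740234) (403, 204, 21, 51)
yel 387.0 ((165.0, 253.0), (22.0, 22.0), 90.0) (154, 242, 23, 23)
yel 53.5 ((402.6981506347656, 256.5566101074219), (16.757986068725586, 4.258177280426025), 15.94539737701416) (395, 253, 17, 8)
side 0.018466063718897075 [ 0.204 -0.715  0.761]
red 365.0 ((259.8500061035156, 174.5500030517578), (11.067971229553223, 37.947322845458984), 71.56504821777344) (241, 164, 37, 22)
red 203.5 ((317.9185485839844, 292.5450439453125), (5
[... 3893 characters left out ...]
0 ((43.5, 390.5), (5.0, 17.0), 0.0) (41, 382, 6, 18)
yel 46.5 ((464.88934326171875, 361.6592712402344), (40.35692596435547, 2.5399460792541504), 48.8140754699707) (451, 347, 28, 31)
yel 46.5 ((219.94830322265625, 351.12066650390625), (42.15283966064453, 3.899601936340332), 68.19859313964844) (211, 332, 18, 40)
yel 45.5 ((290.82025146484375, 312.61236572265625), (26.923946380615234, 4.133991718292236), 57.9946174621582) (283, 301, 16, 24)
yel 45.5 ((289.7584533691406, 238.71351623535156), (30.209941864013672, 4.345991611480713), 57.9946174621582) (280, 226, 19, 27)
yel 44.0 ((194.10000610351562, 368.8000183105469), (45.220577239990234, 4.110960960388184), 71.56504821777344) (188, 347, 16, 44)
```

View pics/top0.png

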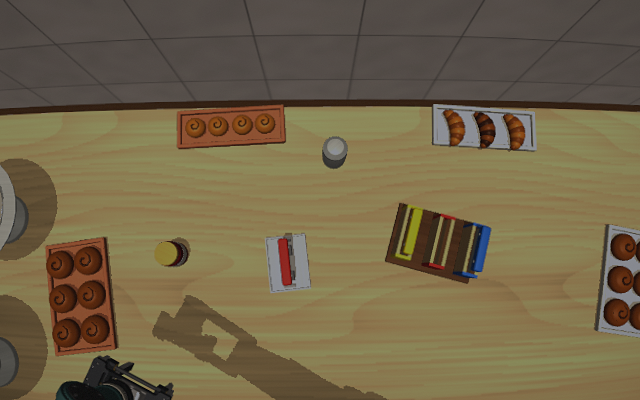

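View pics/side0.png

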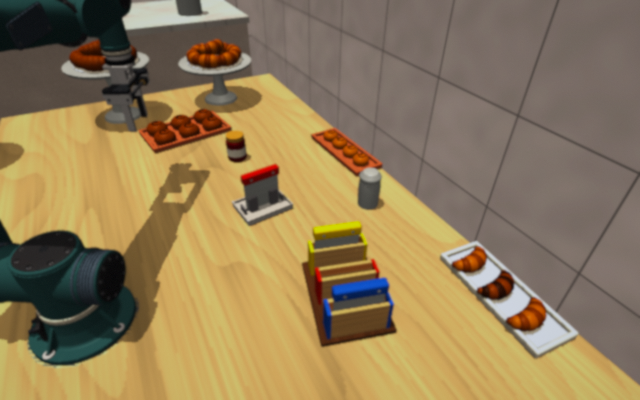

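The top view shows the red bar at about (285,261) on the white stand, with the red holder in the middle of the rack at about (441,242). The jar is at (168,253), the shaker at (335,150). The side view agrees, with yellow, red and blue running towards the camera. Next I'll enlarge and measure.

```bash
python3 - <<'E'
from h import *
im=np.load("top0.npy")
a=cv2.resize(im[190:290,380:500],None,fx=4.5,fy=4.5,interpolation=cv2.INTER_CUBIC)
b=cv2.resize(im[225:300,255:320],None,fx=4,fy=4,interpolation=cv2.INTER_CUBIC)
o=np.zeros((450,800,3),np.uint8);o[:450,:540]=a;o[:300,540:]=b
cv2.imwrite("pics/crop0.png",o[:,:,::-1])
h=cv2.cvtColor(im,cv2.COLOR_RGB2HSV)
bs=blobs(im,(0,120,60),(8,255,255),6)
for c in bs:
    if cv2.boundingRect(c)[0]>200 : print(cv2.contourArea(c),cv2.minAreaRect(c))
# bar top face outline
c=bs[0]; (u,v),_,_=cv2.minAreaRect(c)
P=onz("top",cv2.boxPoints(cv2.minAreaRect(c)),0.136); print("bar corners",P.round(4),P.mean(0))
# whole ends
for nm,uv in(("blue",cv2.boxPoints(cv2.minAreaRect(blobs(im,(95,120,50),(130,255,255))[0]))),("yel",cv2.boxPoints(cv2.minAreaRect(blobs(im,(22,130,80),(35,255,255))[0])))):
    print(nm,onz("top",uv,0.146).round(4).tolist())
# stand
m=cv2.inRange(h,(0,0,120),(180,60,255));m[:,:255]=0;m[:,325:]=0;m[:225]=0;m[300:]=0
m=cv2.morphologyEx(m,cv2.MORPH_CLOSE,np.ones((15,15)))
cs,_=cv2.findContours(m,cv2.RETR_EXTERNAL,cv2.CHAIN_APPROX_NONE);c=max(cs,key=cv2.contourArea)
r=cv2.boxPoints(cv2.minAreaRect(c));P=onz("top",r,0.021);print("stand",P.round(4),P.mean(0))
# rack board (dark brown)
print(h[250,395],h[265,420],h[270,460], h[258,390])
m=cv2.inRange(h,(0,50,20),(25,255,110));m[:,:375]=0;m[:,505:]=0;m[:195]=0;m[290:]=0
cs,_=cv2.findContours(cv2.morphologyEx(m,cv2.MORPH_CLOSE,np.ones((15,15))),cv2.RETR_EXTERNAL,cv2.CHAIN_APPROX_NONE);c=max(cs,key=cv2.contourArea);r=cv2.boxPoints(cv2.minAreaRect(c));print("board",onz("top",r,0.012).round(4),onz("top",r,0.012).mean(0))
E
```

```text
386.0 ((284.5706481933594, 261.4924621582031), (46.83906936645508, 9.481449127197266), 83.8844985961914)
46.5 ((436.2882080078125, 266.4529724121094), (16.161319732666016, 5.531727313995361), 12.528807640075684)
30.0 ((447.44122314453125, 216.73532104492188), (15.764815330505371, 3.152963161468506), 14.03624439239502)
bar corners [[0.5542 0.214  0.136 ]
 [0.5566 0.1907 0.136 ]
 [0.4428 0.1783 0.136 ]
 [0.4404 0.2013 0.136 ]] [0.49850696 0.19609709 0.136     ]
blue [[0.588, -0.2717, 0.146], [0.5884, -0.3182, 0.146], [0.4686, -0.3138, 0.146], [0.4687, -0.2679, 0.146]]
yel [[0.5188, -0.0811, 0.146], [0.6381, -0.1093, 0.146], [0.6297, -0.1497, 0.146], [0.5104, -0.1208, 0.146]]
stand [[0.5658 0.2618 0.021 ]
 [0.5776 0.1506 0.021 ]
 [0.4275 0.1345 0.021 ]
 [0.4159 0.244  0.021 ]] [0.49670638 0.19771988 0.021     ]
[ 15 125  49] [ 12 152  77] [ 16 132  56] [ 12 167  75]
board [[ 0.498  -0.0658  0.012 ]
 [ 0.6628 -0.1154  0.012 ]
 [ 0.5893 -0.381   0.012 ]
 [ 0.4246 -0.3255  0.012 ]] [ 0.5436576  -0.22192029  0.012     ]
```

View pics/crop0.png

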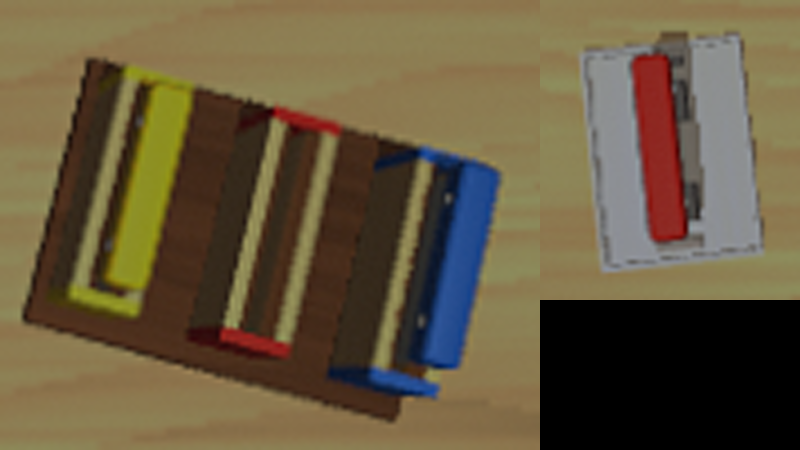

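```bash
python3 - <<'E'
from h import *
im=np.load("top0.npy");h=cv2.cvtColor(im,cv2.COLOR_RGB2HSV)
c=(np.array([(277,107),(341,127),(289,357),(220,341)])+.5)/4.5-.5+[380,190]
P=onz("top",c,.093);print(P[:,:2].round(4).tolist(),P.mean(0).round(4),"sides",[round(float(np.linalg.norm(P[i]-P[i-1])),4) for i in range(4)])
for a,b in((3,0),(2,1)): d=P[b]-P[a];print("yaw",np.degrees(np.arctan2(d[1],d[0])))
# beech strips
m=cv2.inRange(h,(15,30,115),(32,140,255))
poly=np.round(c).astype(int);z=np.zeros_like(m);cv2.fillPoly(z,[poly],255);m&=z
cs,_=cv2.findContours(m,cv2.RETR_EXTERNAL,cv2.CHAIN_APPROX_NONE)
for s in cs:
    if cv2.contourArea(s)<25: continue
    q=np.zeros_like(m);cv2.drawContours(q,[s],-1,255,-1);v,u=np.nonzero(q&m)
    Q=onz("top",np.c_[u,v],.093)[:,:2];k=Q.mean(0);w=np.linalg.svd(Q-k,full_matrices=False)[2][0]
    t=(Q-k)@w;print("strip",k.round(4),"yaw",np.degrees(np.arctan(w[1]/w[0])),"len",np.ptp(t),"n",len(u))
# stereo check of bar centre & plate, from blobs
s=np.load("side0.npy")
bt=blobs(im,(0,120,60),(8,255,255),6)
bs=blobs(s,(0,120,60),(8,255,255),6)
print("bar tri",tri(cv2.minAreaRect(bt[0])[0],cv2.minAreaRect(bs[0])[0]).round(4))
p=bs[0][:,0,:];print("bar side quad",cv2.boxPoints(cv2.minAreaRect(bs[0])).round(1).tolist())
a=cv2.resize(s[210:345,295:400],None,fx=4.4,fy=4.4,interpolation=cv2.INTER_CUBIC)
b=cv2.resize(s[155:225,230:297],None,fx=4.4,fy=4.4,interpolation=cv2.INTER_CUBIC)
o=np.zeros((594,462+295,3),np.uint8);o[:,:462]=a;o[:308,462:462+b.shape[1]]=b
cv2.imwrite("pics/crop1.png",o[:,:,::-1])
E
```

```text
[[0.6195, -0.2094], [0.6074, -0.2469], [0.4753, -0.2099], [0.4851, -0.1701]] [ 0.5468 -0.2091  0.093 ] sides [0.14, 0.0394, 0.1372, 0.041]
yaw -16.324601463102557
yaw -15.662677591525389
strip [ 0.5419 -0.2229] yaw -15.893311742444912 len 0.12198784328526006 n 141
strip [ 0.5504 -0.1927] yaw -15.978805578572304 len 0.12187866994036878 n 147
bar tri [0.4985 0.1972 0.1198]
bar side quad [[240.10000610351562, 175.3000030517578], [276.1000061035156, 163.3000030517578], [279.6000061035156, 173.8000030517578], [243.60000610351562, 185.8000030517578]]
```

View pics/crop1.png

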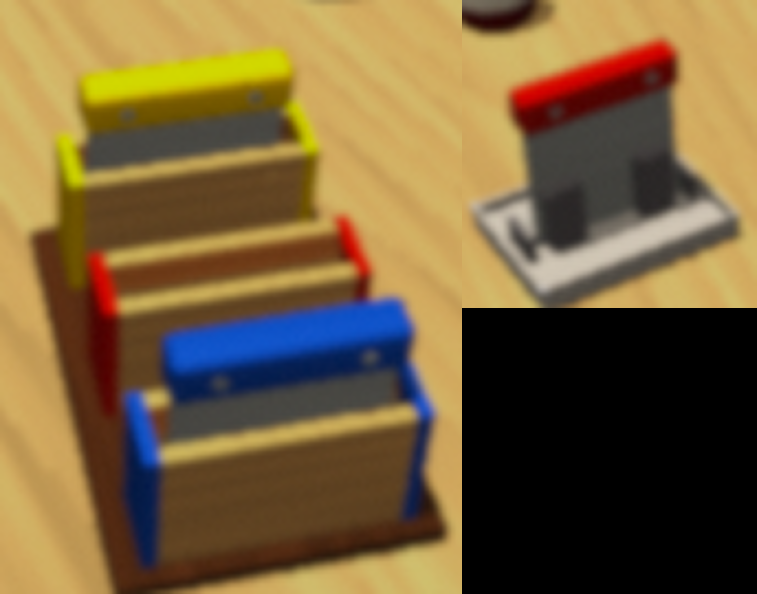

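The side crop shows the scraper upright in the stand, the red slot empty, and the blue and yellow scrapers leaning slightly in theirs. The sizes fit: 140 x 40 mm for the holder, strips 31 mm apart, bar 114 x 23 mm. Now for the tool orientation.

```bash
python3 - <<'E'
from h import *
from scipy.spatial.transform import Rotation as Ro
o=robot.get_obs();print(o["time"],o["tool_pos"],o["ee_rot"],o["width"],o["wrist_force"])
R=Ro.from_euler("xyz",o["ee_rot"]).as_matrix();print(R.round(3));print("closing yaw",np.degrees(np.arctan2(R[1,1],R[0,1])),robot.tip_extent)
print((np.array([.4985,.1965,.116])-o["tool_pos"])*100)
E
```

```text
0.1 [0.23442844 0.49702469 0.2154405 ] [-3.13963723e+00 -2.14747469e-04  2.70078449e+00] 0.09405253652371244 [-0.04293328  0.37023931 -0.70686934]
[[-0.904  0.427 -0.001]
 [ 0.427  0.904 -0.002]
 [ 0.    -0.002 -1.   ]]
closing yaw 64.74357691506525 0.011
[ 26.40715573 -30.05246928  -9.94404983]
```

```bash
python3 -m pendant '[[2.6,-3,0,0,0,3.2,0.9],[2.6,-3,0,0,0,3.2,0.8],[2.6,-3,0,0,0,3.2,0.8],[2.6,-3,0,0,0,3.2,0.7],[2.6,-3,0,0,0,3.2,0.7],[2.6,-3,0,0,0,3.2,0.6],[2.6,-3,0,0,0,3.2,0.6],[2.6,-3,0,0,0,3.2,0.6]]'; python3 -m pendant '[[2.6,-3,0,0,0,3.2,0.6],[2.6,-3,0,0,0,2.7,0.6],[0.4,-0.1,0,0,0,0,0.6],[0,0,0,0,0,0,0.6],[0,0,0,0,0,0,0.6]]'; python3 -c "
from h import *
o=robot.get_obs();print(o['tool_pos'],np.degrees(o['ee_rot']),o['width'],o['joint_positions'])
print((np.array([.4985,.1965,.116])-o['tool_pos'])*100)"
```

```text
time: 0.9
tool_pos: [0.4432, 0.256, 0.216]
ee_rot: [-3.141, -0.001, -3.133]
wrist_force: [0.4, 0.3, 0.5]
width: 0.0563
finger_force: 0.0
time: 1.4
tool_pos: [0.498, 0.1972, 0.2161]
ee_rot: [3.141, -0.001, -3.032]
wrist_force: [-0.3, 0.1, -0.1]
width: 0.0562
finger_force: 0.0
[0.49796695 0.19717844 0.21614678] [ 1.79966427e+02 -6.53547888e-02 -1.73725210e+02] 0.05620374904238985 [ 2.70662502e-01  5.58522923e-02  1.40473565e+00  7.66120257e-04
  1.68203654e+00 -1.40956458e+00]
[  0.0533045   -0.06784404 -10.01467817]
```

```bash
python3 -m pendant '[[0.1,-0.1,-2.5,0,0,0,0.6],[0,0,-2.5,0,0,0,0.6],[0,0,-2,0,0,0,0.6],[0,0,-1.5,0,0,0,0.6],[0,0,-1,0,0,0,0.6],[0,0,-0.5,0,0,0,0.6],[0,0,0,0,0,0,0.6],[0,0,0,0,0,0,0.6]]'; python3 -m pendant '[[0,0,0,0,0,0,0.4],[0,0,0,0,0,0,0.3],[0,0,0,0,0,0,0.2],[0,0,0,0,0,0,0],[0,0,0,0,0,0,0],[0,0,0,0,0,0,0],[0,0,0,0,0,0,0]]'
```

```text
time: 2.2
tool_pos: [0.5002, 0.1957, 0.1175]
ee_rot: [3.141, 0.002, -3.033]
wrist_force: [0.4, -0.5, -0.3]
width: 0.0565
finger_force: 0.0
time: 2.9
tool_pos: [0.4998, 0.1954, 0.1166]
ee_rot: [-3.142, 0.0, -3.033]
wrist_force: [-0.2, -1.1, 1.9]
width: 0.0238
finger_force: 30.0
```

Gripped at 24 mm, which is the bar's thickness. Next I lift it and look.

```bash
python3 -m pendant '[[0,0,0.5,0,0,0,0],[0,0,1,0,0,0,0],[0,0,2,0,0,0,0],[0,0,2.5,0,0,0,0],[0,0,2.5,0,0,0,0],[0,0,2.5,0,0,0,0],[0,0,2,0,0,0,0],[0,0,1,0,0,0,0]]'; python3 - <<'E'
from h import *
from scipy.spatial.transform import Rotation as Ro
s=imaging.snapshot("side");t=imaging.snapshot("top")
o=robot.get_obs();print(o["tool_pos"],np.degrees(o["ee_rot"]),o["width"],o["wrist_force"])
a=cv2.resize(s[80:230,190:330],None,fx=4,fy=4,interpolation=cv2.INTER_CUBIC)
cv2.imwrite("pics/lift.png",a[:,:,::-1])
c=blobs(s,(0,120,60),(8,255,255))[0];print(cv2.boxPoints(cv2.minAreaRect(c)).tolist())
E
```

```text
time: 3.7
tool_pos: [0.5004, 0.1957, 0.2597]
ee_rot: [3.141, 0.004, -3.033]
wrist_force: [0.3, 0.5, -0.4]
width: 0.0236
finger_force: 30.0
[0.50039105 0.19568509 0.25865537] [ 179.95684263    0.22051032 -173.75264354] 0.023702609714519127 [ 0.44633931 -0.16900256 -1.91079849]
[[233.8000030517578, 129.40000915527344], [253.90000915527344, 122.70000457763672], [257.79998779296875, 134.40000915527344], [237.6999969482422, 141.10000610351562]]
```

View pics/lift.png

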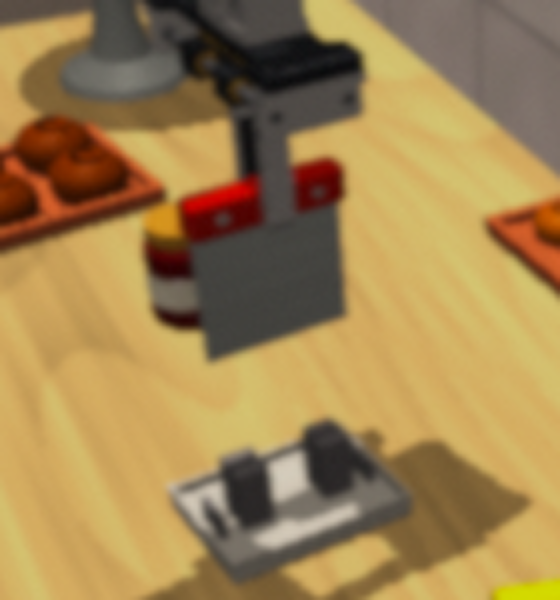

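The scraper is clear of the stand and hangs level, with its blade corners at crop (207,360) and (345,314). I'll compute its offset in the grip by casting rays onto its own planes.

```bash
python3 - <<'E'
from h import *
o=robot.get_obs();p=np.array(o["tool_pos"]);y=np.radians(6.25)
ax=np.array([np.cos(y),np.sin(y),0]);n=np.array([-np.sin(y),np.cos(y),0])
def f(pts,off):
    uv=(np.array(pts)+.5)/4-.5+[190,80];c,d=ray("side",uv);q=p+n*off
    X=c+d*(((q-c)@n)/(d@n))[:,None]; return X
for nm,pts,off in(("bar bottom",[(193,243),(344,202)],-.012),("blade edge",[(207,360),(345,314)],-.0015)):
    X=f(pts,off);print(nm,"along",((X-p)@ax).round(4),"mid",((X-p)@ax).mean().round(4),"z-tcp",(X[:,2]-p[2]).round(4))
e=np.radians(-15.9);a2=np.array([np.cos(e),np.sin(e),0])
for m in(0,-.002): print("target tcp",np.array([.5465,-.2082,0])-m*a2)
E
```

```text
bar bottom along [-0.0595  0.0515] mid -0.004 z-tcp [-0.0031 -0.0055]
blade edge along [-0.0566  0.0518] mid -0.0024 z-tcp [-0.1003 -0.0999]
target tcp [ 0.5465 -0.2082  0.    ]
target tcp [ 0.54842348 -0.20874792  0.        ]
```

```bash
python3 -m pendant '[[0,0,2.5,0,0,0,0],[0.4,-2,0.5,0,0,-2,0],[0.4,-3.8,0,0,0,-2.5,0],[0.5,-3.8,0,0,0,-2.5,0],[0.5,-3.8,0,0,0,-2.5,0],[0.5,-3.8,0,0,0,-2.5,0],[0.5,-3.8,0,0,0,-2.5,0],[0.5,-3.8,0,0,0,-2.5,0]]'; python3 -m pendant '[[0.5,-3.8,0,0,0,-2,0],[0.4,-3.8,0,0,0,-2,0],[0.4,-3.8,0,0,0,-1.2,0],[0.2,-3,0,0,0,0,0],[0,-1.2,0,0,0,0,0],[0,0,0,0,0,0,0],[0,0,0,0,0,0,0]]';python3 -c "
from h import *
o=robot.get_obs();print(o['tool_pos'],np.degrees(o['ee_rot']),o['width'],o['wrist_force'])
print((np.array([.5485,-.2087,.2])-o['tool_pos'])*100)"
```

```text
time: 4.6
tool_pos: [0.5321, -0.0539, 0.2847]
ee_rot: [3.141, -0.003, 2.952]
wrist_force: [0.2, 1.0, -1.0]
width: 0.0242
finger_force: 30.0
time: 5.3
tool_pos: [0.5475, -0.2074, 0.2859]
ee_rot: [3.14, -0.001, 2.864]
wrist_force: [-0.3, -0.1, -0.9]
width: 0.0238
finger_force: 30.0
[ 0.54752001 -0.20740368  0.28589138] [ 1.79924893e+02 -8.15426752e-02  1.64088404e+02] 0.02376853174842067 [-0.26514618 -0.08514111 -0.91128465]
[ 0.09799854 -0.12963218 -8.58913778]
```

```bash
python3 -m pendant '[[0.1,-0.1,-2,0,0,0,0],[0,0,-2,0,0,0,0],[0,0,-2,0,0,0,0],[0,0,-1.5,0,0,0,0],[0,0,-0.5,0,0,0,0],[0,0,0,0,0,0,0],[0,0,0,0,0,0,0]]';python3 - <<'E'
from h import *
s=imaging.snapshot("side");t=imaging.snapshot("top")
o=robot.get_obs();print(o["tool_pos"],np.degrees(o["ee_rot"]))
a=cv2.resize(s[190:345,290:405],None,fx=3.6,fy=3.6,interpolation=cv2.INTER_CUBIC)
b=cv2.resize(t[190:290,380:480],None,fx=3.6,fy=3.6,interpolation=cv2.INTER_CUBIC)
w=np.zeros((558,780,3),np.uint8);w[:a.shape[0],:a.shape[1]]=a;w[:360,416:776]=b
cv2.imwrite("pics/pre.png",w[:,:,::-1])
E
```

```text
time: 6.0
tool_pos: [0.5492, -0.2094, 0.2077]
ee_rot: [-3.141, 0.002, 2.864]
wrist_force: [-0.4, 0.5, -1.2]
width: 0.0236
finger_force: 30.0
[ 0.54929182 -0.20972779  0.2080326 ] [-1.79981922e+02  1.49222264e-01  1.64052474e+02]
```

View pics/pre.png

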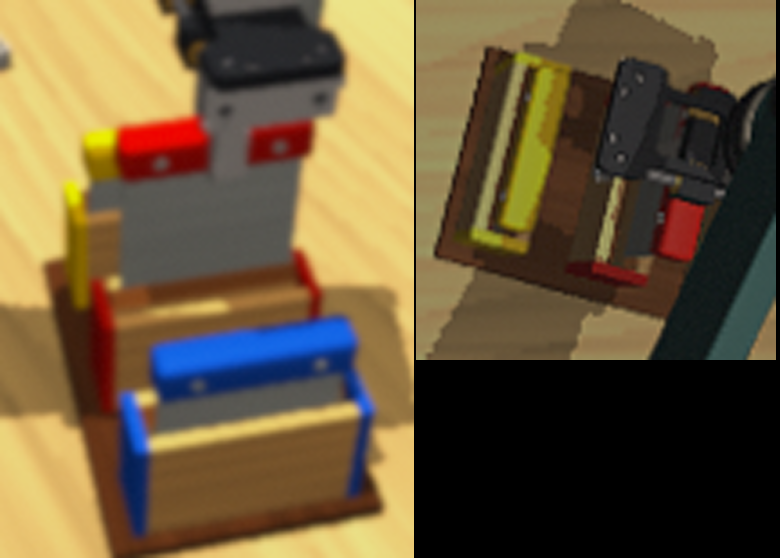

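The blade, with its bottom edge at crop rows 265 to 285, sits just above the red slot, between the end plates and parallel to the slot. I'll lower it in stages and watch the force.

```bash
python3 -m pendant '[[-0.1,0.1,-0.5,0,0,0,0],[0,0,-0.5,0,0,0,0],[0,0,-0.5,0,0,0,0],[0,0,-0.5,0,0,0,0],[0,0,-0.4,0,0,0,0],[0,0,0,0,0,0,0]]'; python3 -m pendant '[[0,0,-0.5,0,0,0,0],[0,0,-0.5,0,0,0,0],[0,0,0,0,0,0,0]]'
```

```text
time: 6.7
tool_pos: [0.5472, -0.2084, 0.1813]
ee_rot: [3.141, -0.002, 2.863]
wrist_force: [-1.1, 0.3, -1.7]
width: 0.0237
finger_force: 30.0
time: 7.0
tool_pos: [0.5472, -0.2083, 0.1714]
ee_rot: [3.141, -0.002, 2.863]
wrist_force: [-0.1, 0.5, -0.6]
width: 0.0239
finger_force: 30.0
```

```bash
python3 -m pendant '[[0,0,-0.7,0,0,0,0],[0,0,-0.7,0,0,0,0],[0,0,-0.7,0,0,0,0],[0,0,-0.7,0,0,0,0],[0,0,0,0,0,0,0]]'; python3 -m pendant '[[0,0,-0.5,0,0,0,0],[0,0,-0.4,0,0,0,0],[0,0,-0.3,0,0,0,0],[0,0,-0.2,0,0,0,0],[0,0,0,0,0,0,0]]'
```

```text
time: 7.5
tool_pos: [0.5468, -0.2082, 0.1426]
ee_rot: [3.141, -0.003, 2.863]
wrist_force: [-0.4, -0.2, -1.0]
width: 0.0237
finger_force: 30.0
time: 8.0
tool_pos: [0.5475, -0.2085, 0.1301]
ee_rot: [3.141, -0.001, 2.863]
wrist_force: [0.4, -0.4, -1.3]
width: 0.0242
finger_force: 30.0
```

Expected contact is at TCP z of about 0.1266, so I go down in fine steps.

```bash
python3 -m pendant '[[0,0,-0.2,0,0,0,0],[0,0,0,0,0,0,0]]'; python3 -m pendant '[[0,0,-0.1,0,0,0,0],[0,0,0,0,0,0,0]]'; python3 -m pendant '[[0,0,-0.1,0,0,0,0],[0,0,0,0,0,0,0]]'
```

```text
time: 8.2
tool_pos: [0.5476, -0.2085, 0.1284]
ee_rot: [3.141, -0.0, 2.863]
wrist_force: [-1.1, -0.1, -0.2]
width: 0.0241
finger_force: 30.0
time: 8.4
tool_pos: [0.5477, -0.2086, 0.1274]
ee_rot: [3.141, -0.0, 2.863]
wrist_force: [-0.3, -1.1, -0.5]
width: 0.0242
finger_force: 30.0
time: 8.6
tool_pos: [0.5478, -0.2086, 0.1267]
ee_rot: [3.142, 0.001, 2.863]
wrist_force: [0.3, -0.7, -1.7]
width: 0.0238
finger_force: 30.0
```

```bash
python3 -m pendant '[[0,0,-0.1,0,0,0,0],[0,0,0,0,0,0,0]]'; python3 -m pendant '[[0,0,-0.1,0,0,0,0],[0,0,0,0,0,0,0]]'
```

```text
time: 8.8
tool_pos: [0.5479, -0.2086, 0.1267]
ee_rot: [-3.141, 0.001, 2.863]
wrist_force: [-1.7, -0.0, 4.1]
width: 0.0239
finger_force: 30.0
time: 9.0
tool_pos: [0.548, -0.2087, 0.1266]
ee_rot: [-3.141, 0.002, 2.863]
wrist_force: [-2.4, -0.0, 8.2]
width: 0.0241
finger_force: 30.0
```

Contact comes exactly at the expected height, with the force rising to 8 N. I release with a small opening.

```bash
python3 -m pendant '[[0,0,0.1,0,0,0,0],[0,0,0,0,0,0,0.3],[0,0,0,0,0,0,0.4],[0,0,0,0,0,0,0.45],[0,0,0,0,0,0,0.45],[0,0,0,0,0,0,0.45]]'; python3 -m pendant '[[0,0,0.5,0,0,0,0.45],[0,0,1,0,0,0,0.45],[0,0,2,0,0,0,0.45],[0,0,3,0,0,0,0.45],[0,0,3,0,0,0,0.45],[0,0,3,0,0,0,0.45],[0,0,3,0,0,0,0.45],[0,0,2,0,0,0,0.45]]'; python3 -m pendant '[[-1,4,0,0,0,0,0.45],[-1,4,0,0,0,0,0.45],[-1,4,0,0,0,0,0.45],[-1,4,0,0,0,0,0.45],[-1,4,0,0,0,0,0.45],[-1,4,0,0,0,0,0.45],[0,0,0,0,0,0,0.45],[0,0,0,0,0,0,0.45]]'; python3 - <<'E'
from h import *
s=imaging.snapshot("side");t=imaging.snapshot("top")
c=[b for b in blobs(t,(0,120,60),(8,255,255)) if 400<cv2.minAreaRect(b)[0][0]<480]
for b in c[:1]:
    r=cv2.minAreaRect(b);P=onz("top",cv2.boxPoints(r),.146);print(r,P.mean(0))
a=cv2.resize(s[130:345,215:405],None,fx=2.3,fy=2.3,interpolation=cv2.INTER_CUBIC)
b=cv2.resize(t[190:290,380:500],None,fx=2.9,fy=2.9,interpolation=cv2.INTER_CUBIC)
w=np.zeros((500,790,3),np.uint8);w[:a.shape[0],:a.shape[1]]=a;w[:290,440:788]=b
cv2.imwrite("pics/end.png",w[:,:,::-1])
E
```

```text
time: 9.6
tool_pos: [0.5476, -0.2085, 0.1251]
ee_rot: [3.141, -0.001, 2.863]
wrist_force: [-0.7, 0.1, -0.4]
width: 0.0422
finger_force: 0.0
time: 10.4
tool_pos: [0.5481, -0.2087, 0.3047]
ee_rot: [-3.141, 0.005, 2.863]
wrist_force: [-0.3, -0.4, 0.2]
width: 0.0425
finger_force: 0.0
time: 11.2
tool_pos: [0.4877, 0.032, 0.3018]
ee_rot: [3.142, 0.002, 2.865]
wrist_force: [0.0, -0.0, 0.2]
width: 0.0422
finger_force: 0.0
((446.1920471191406, 238.6835479736328), (15.713518142700195, 48.818477630615234), 3.900493860244751) [ 0.55020173 -0.20389378  0.146     ]
```

View pics/end.png

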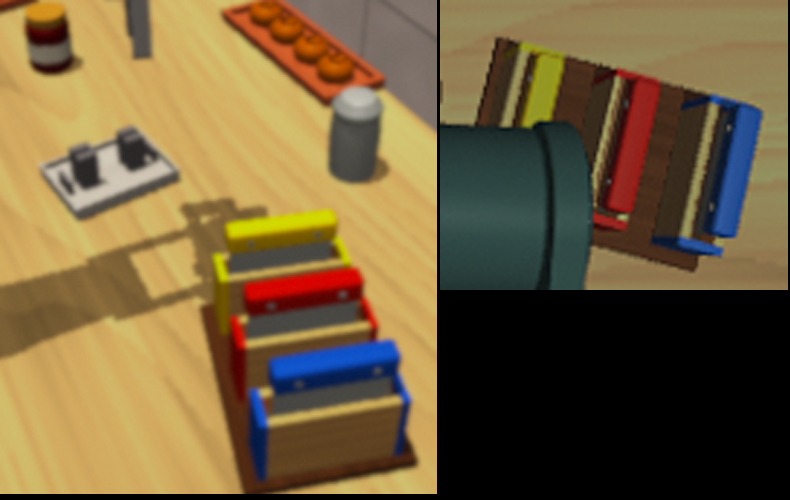

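The red scraper stands seated between yellow and blue, level with its neighbours at about (305,290) in the crop. The shaker and jar are untouched and the gripper is clear.

```bash
python3 -c "
from bench import robot
print(robot.close_job())"
```

```text
the job is handed in; nothing more can be done
None
```

The red scraper was lowered fully home into the red-ended holder and released; the last pictures show it seated with the blue and yellow scrapers, shaker and jam jar in place, and the job is handed in (no verdict was returned).

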